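# Reset the stop collar on a bushing fixture

### The job

Loosen the orange set screw on the steel stop collar, slide the collar along its rod so that it pushes the copper bushing on that rod against the sprung brass stop until the spring presses back with about 9 N, and hold it there while you tighten the screw again. Go gently: the bushing must never be pushed with more than 20 N. Let go at the end and leave the other things on the table alone.

Things in the scene. Friction and masses are not known exactly. Their poses are not given: they have to be found in the camera images.
- fixture: green base plate, 120 x 330 x 20 mm, fixed to the table; origin under its centre, on the table; x across, y along the rod towards the sprung stop, z up. At its -y end stands a dark steel post, at its +y end a red stop block, both 50 mm wide and 100 mm high above the table.
- rod_mid (a point): point on the axis of the fixture's steel rod (16 mm thick, notched every 4 mm), 85 mm above the table, straight over the plate's origin; same axes as the fixture. The rod runs along y; the dark post's inner face is at y = -123 mm.
- nose_mean (a point): point on the rod's axis at y = +90 mm: only the mean place of the face of the stop's brass nose (27 mm thick, round the rod, 22 mm out of the red block). Block and nose are set anew each time, up to 14 mm either way, and are not reported: the face must be felt for. The nose is sprung: 1.2 N per mm along y, no preload, 16 mm of travel.
- bushing: copper-coloured bushing on the rod, 36 mm outer diameter, 30 mm long along the rod, 0.12 kg; origin at its centre, y along the rod towards the stop. Starts loose between collar and nose, slides on the rod only, with about 0.8 N of friction. Touched by the collar, not by hand.
- collar: knurled steel stop collar on the rod, 42 mm across, 18 mm long along the rod, 0.18 kg; origin at its centre on the rod's axis, y along the rod towards bushing and stop. It cannot turn on the rod; loosened it slides with about 1 N of friction, locked it holds about 20 N. Let go unlocked, the spring pushes it back.
- screw_grip (a point): middle of the orange wing of the set screw, which stands on top of the collar, 47 mm above the rod's axis (132 mm above the table). The wing is an upright bar 36 mm long, 10 mm thick, 26 mm tall (13 mm above and below this point), free all round, its underside 13 mm above the collar. This point turns with the screw: its x axis is 0.6 rad counter-clockwise (seen from above) of the wing's length, its z axis is up.
- screw (a joint): set screw angle, rad, growing counter-clockwise from above = loosening; it does not rise. Starts tight at 0 to 0.12; stops at -0.15 and 1.7. Free of the rod from 0.45; loosened: above 0.9; tight again: below 0.3. Turning takes up to 0.3 N m. In tightening its point finds the nearest notch of the rod, so the collar shifts up to 2.5 mm. At angle a the wing's length lies a - 0.6 ccw of the fixture's x axis.
- spare_bushing: bystander, to be left alone: dark steel ring standing on the fixture's base plate on the robot's side, 36 mm across, 30 mm tall; origin under its centre
- big_bushing: bystander, to be left alone: dark steel ring, 52 mm across, 45 mm tall; origin under its centre
- copper_bushing: bystander, to be left alone: copper ring, 44 mm across, 40 mm tall; origin under its centre
- steel_block: bystander, to be left alone: steel block 60 x 90 x 35 mm; origin under its centre
- hammer: bystander, to be left alone: hammer 260 mm long lying on the left

How it is judged:
On the way, in this order (a step that is already met when the one before it is completed fails the run):
1. the set screw is loosened (above 0.9 rad) (value of joint screw above 0.9 rad), for 0.1 s.
2. with the screw still loose (above 0.8 rad), the collar presses the bushing against the sprung stop with 5 to 14 N (value of joint screw above 0.8 rad and contact force between collar and bushing between 5 and 14 N), for 0.2 s.
At the end, for the whole second after the job is handed in: the set screw is tight again (below 0.3 rad), the collar is at rest and stays clamped pressing the bushing against the sprung stop with 5 to 14 N (value of joint screw below 0.3 rad and contact force between collar and bushing between 5 and 14 N and linear speed of collar below 0.01 m/s); the robot touches nothing.
It fails at once if the collar pushes the bushing with more than 20 N (contact force between collar and bushing above 20 N).
It fails at once if another thing on the table is moved by more than 30 mm (distance of any of spare_bushing, big_bushing, copper_bushing, steel_block, hammer from where it was at the start of the episode above 0.03 m).
It also fails if it takes over 64 s, if anything falls off the work surface, if the arm or the gripper's body presses on something with over 40 N, if the wrist force passes 120 N, or if a joint passes its speed limit or range.

### The arm

A 7-joint arm with a two-finger parallel gripper is mounted at the origin on the work surface. World frame = base frame: x ahead of the robot, y to its left, z up, the work surface at z = 0. Lengths are in m, angles in rad, forces in N, time in s.
With the tool pointing down it reaches from about 0.425 to 0.875 m from the base axis. Payload 4.7 kg.
Tool frame: the origin (TCP) lies on the centre line of the jaws, within the pads' length; the fingertips stand 14 mm ahead of it and the grasp point (between the pads) lies 5 mm behind it; z points along the fingers, x is the direction in which the jaws open and shut, and the axes are right-handed (so a half turn about z gives the same grasp; the last joint's range is limited). The gripper opens to 85 mm and grips with 20 to 120 N. Pads are 22 mm wide; open, the fingers measure 114 mm over their backs; the gripper's body (76 mm by 85 mm) begins 54 mm behind the grasp point. The pads swing forward as they close: fully open they stand 13 mm farther back than shut.
Start: joints at [1.254, 0.321, -0.07, 1.45, 0.023, 1.371, -0.057], TCP at [0.211, -0.615, 0.245] pointing down, gripper open.
Joint ranges: [-2.86, 2.86], [-0.3, 2.09], [-1.38, 1.24], [0.06, 2.45], [-1.56, 4.7], [0.09, 2.05], [-2.69, 2.69]. Speed limits (rad/s): [2.57, 2.57, 3.14, 3.14, 3.14, 3.14, 3.14].

### API

Orientations are given as a unit quaternion [x, y, z, w].
In Python, from bench import * gives the robot as it stands. The module is installed in compiled form; this text tells all that it offers.
- The arm moves only by the tool carry_out, never from a script. Its argument "plan" is a list of rows, each an object with "delta_rot": the turn, a rotation vector about the tool's x, y, z in rad, a list of three; "translation": the shift along the tool's x, y, z in cm, a list of three; "gripper": the closure, from 0 (fully open) to 1 (shut). In form: [{"delta_rot": [rx, ry, rz], "translation": [x, y, z], "gripper": gripper}, ...]. A call has 1 to 5 rows; each row shifts and turns the commanded pose from where the row before left it, along the tool's axes as they then stand; what a row does not reach is not made up. A row lasts 1/12 s, in which the tool goes at most 41.7 mm and 7.16 degrees, less where a joint would pass 70% of its speed; a pose out of reach is approached as far as the arm can. A call with a gripper value outside its range is refused whole. The fingers move at their own pace and stop on an object; "grip_force" is the grip in N (left out, the last holds). Time passes only in rows, so rows that do not move let the fingers close. It gives the time, the measured TCP pose, the force and the opening at its end, in the units of the state.
- read_state(): the state, without advancing time (a new reading comes with each control period).
- read_camera(name): name is "scene" or "top" or "wrist"; returns a dict with "image" (420x560x3 uint8, red, green, blue), "K" (3x3 intrinsics, pixels), "distortion" ([k1, k2, p1, p2, k3] as OpenCV has them; the pictures are not rectified), "eye" and "rotation" of the camera in the world; the wrist camera has in their place "mount" (4x4, takes a point from camera to tool coordinates, whose origin is the TCP and whose axes are the tool frame's). Camera axes: x right, y down, z forward; pixel columns grow to the right and rows downward; lengths in m; the calibration is good to about 2 mm. A picture is of the moment at which its call begins: read the wrist's pose just before it. There is no depth.
- sign_off(): hands the job in, once; it reports no verdict.
The state is a dict: "clock": time; "joint_pos": joint angles; "dq": joint speeds; "joint_efforts": joint torques, N m; "position": TCP position; "eef_rot": TCP orientation; "force": force on the tool from outside, world axes, zero at the start; "torque": the same for the moment, N m; "finger_gap": opening from 0.0 (shut) to 1.0 (fully open).
Only numpy, scipy, OpenCV 4.12 (cv2) and the standard library are available. Lean on these libraries where they do the work, as an engineer would, in place of code of your own. Each camera call takes 0.05 s, during which the arm holds its last target.

## Working session

There is one attempt and no reset: what is moved stays moved. The work goes in short steps, Python scripts to look and compute and a tool call to move; the robot and the scene stay as the last step left them, time stands still between calls to the robot, and variables do not carry over. Pictures are saved under pics/ and viewed, and the job is handed in when it is done.

Besides the shell and the picture viewer there is one more tool, called by a JSON object that holds its "api" and its "payload", one argument or row to a line. carry_out: Moves the arm, as the interface text tells. Its arguments: {"type":"object","properties":{"plan":{"type":"array","items":{"type":"object","properties":{"delta_rot":{"type":"array","items":{"type":"number"}},"translation":{"type":"array","items":{"type":"number"}},"gripper":{"type":"number"}}}},"grip_force":{"type":"number"}},"required":["plan"]}

```bash
mkdir -p pics
cat > h.py <<'E'
from bench import *
import numpy as np, cv2
from scipy.spatial.transform import Rotation as R
def cam(name):
    s=read_state(); c=read_camera(name)
    K=np.array(c["K"]);D=np.array(c["distortion"],float)
    if "eye" in c:
        return c["image"],K,D,np.array(c["eye"]),np.array(c["rotation"])
    T=np.eye(4);T[:3,:3]=R.from_quat(s["eef_rot"]).as_matrix();T[:3,3]=s["position"]
    M=T@np.array(c["mount"]);return c["image"],K,D,M[:3,3],M[:3,:3]
E
python3 - <<'E'
from h import *
import pickle
print(read_state())
for n in ["scene","top","wrist"]:
    im,K,D,e,r=cam(n); cv2.imwrite(f"pics/{n}0.png",im[:,:,::-1]); pickle.dump((im,K,D,e,r),open(n+"0.pkl","wb"));print(n,K,D,e,r)
E
```

```text
{'clock': 0.0, 'joint_pos': array([ 1.25413454,  0.32186094, -0.07011089,  1.45170184,  0.02258351,
        1.37079676, -0.0569471 ]), 'dq': array([ 2.24080233e-03,  2.99471505e-03,  4.54060549e-04,  2.68674978e-04,
       -6.53918684e-05, -9.84084612e-04,  7.73542570e-05]), 'joint_efforts': array([-8.33473587e-04, -4.93577564e+01, -3.82829122e-01, -3.14330542e+01,
        1.29758261e-02,  1.16282771e-02,  3.01743808e-05]), 'position': array([ 0.21090107, -0.61427972,  0.24418556]), 'eef_rot': array([ 8.13869649e-01, -5.81046655e-01, -8.26761828e-04, -5.44143829e-04]), 'force': array([0.97410517, 0.28865172, 0.33492507]), 'torque': array([0.00386014, 0.01042682, 0.03025538]), 'finger_gap': 0.9977118043675731}
scene [[450.15135768   0.         276.45068177]
 [  0.         450.15135768 208.08797988]
 [  0.           0.           1.        ]] [-0.05542589  0.          0.          0.          0.        ] [1.40553081 0.05382207 0.81352913] [ 0.62232585  0.64714471 -0.3207355  -0.30173335]
top [[493.10057574   0.         279.85825835]
 [  0.         493.10057574 207.64643722]
 [  0.           0.           1.        ]] [0.04409003 0.         0.         0.         0.        ] [0.34256448 0.01857545 1.60483722] [-0.69905834  0.71317178 -0.03885836  0.03454669]
wrist [[321.68311863   0.         283.15831237]
 [  0.         321.68311863 208.99993844]
 [  0.           0.           1.        ]] [-0.02200961  0.          0.          0.          0.        ] [ 0.2879965  -0.58800145  0.3731216 ] [[ 0.3235589  -0.8970337  -0.30106508]
 [-0.94620687 -0.30724138 -0.10146569]
 [-0.00148151  0.31769998 -0.94819013]]
```

View pics/scene0.png

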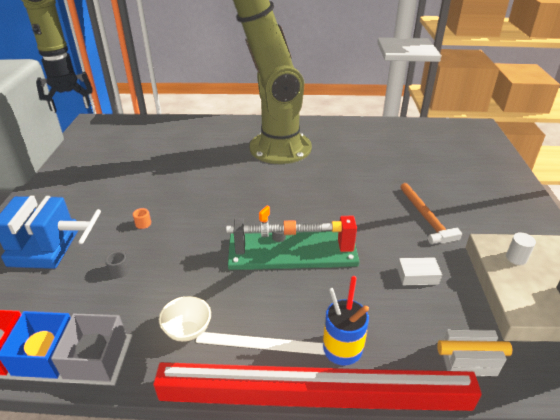

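View pics/top0.png

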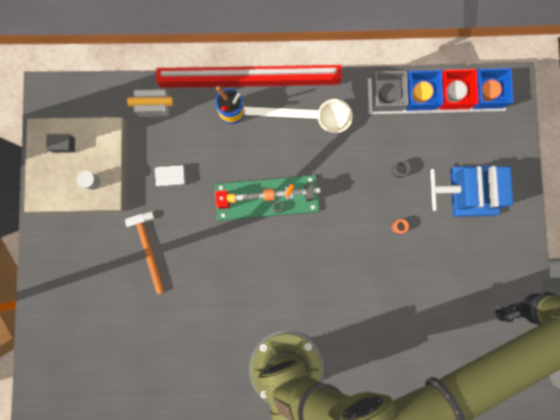

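View pics/wrist0.png

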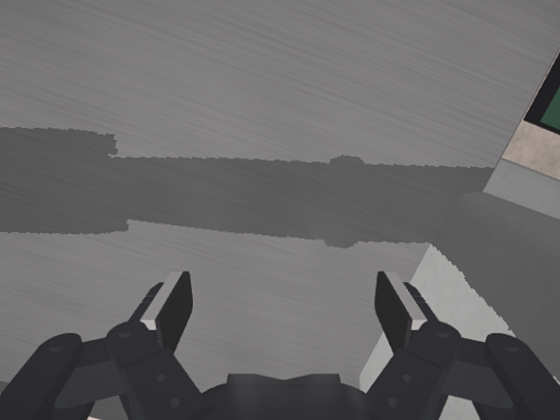

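The scene view shows the fixture at about (293,245), with the red stop at (347,232) and the orange wing at (265,213). In the top view the fixture is at about (267,198), with the wing at (290,190). Next I'll enlarge both.

```bash
sed -i 's/np.array(c\["rotation"\])/R.from_quat(c["rotation"]).as_matrix()/' h.py
python3 - <<'E'
import cv2
a=cv2.imread("pics/top0.png")[165:230,205:335];cv2.imwrite("pics/top0c.png",cv2.resize(a,None,fx=6,fy=6,interpolation=cv2.INTER_CUBIC))
a=cv2.imread("pics/scene0.png")[195:275,220:365];cv2.imwrite("pics/scene0c.png",cv2.resize(a,None,fx=5,fy=5,interpolation=cv2.INTER_CUBIC))
E
```

```text
(no output)
```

View pics/top0c.png

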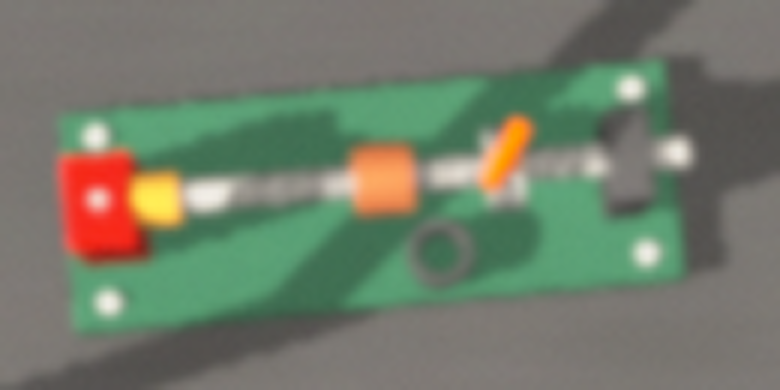

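View pics/scene0c.png

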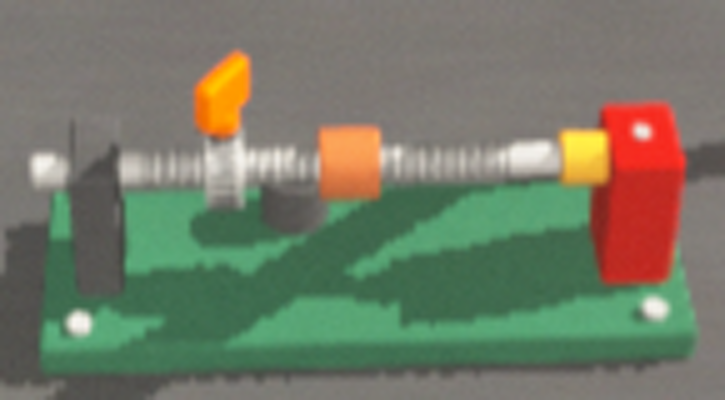

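```bash
cat >> h.py <<'E'
def ray(px,z,K,D,e,r):
    u=cv2.undistortPoints(np.array([[px]],float),K,D)[0,0]
    d=r@np.array([u[0],u[1],1.]);return e+d*(z-e[2])/d[2]
def proj(P,K,D,e,r):
    P=np.atleast_2d(P);rv,_=cv2.Rodrigues(r.T)
    return cv2.projectPoints(P.astype(float),rv,-r.T@e,K,D)[0][:,0]
E
python3 - <<'E'
from h import *
import pickle
im,K,D,e,_=pickle.load(open("top0.pkl","rb"))
r=_ if _.ndim==2 else R.from_quat(_).as_matrix()
f=lambda u,v,z: ray(((u+.5)/6-.5+205,(v+.5)/6-.5+165),z,K,D,e,r)
c=np.array([f(*p,.02) for p in[(58,115),(665,60),(685,278),(75,332)]]);print(c,c.mean(0))
yv=(c[0]+c[3]-c[1]-c[2]);yv/=np.linalg.norm(yv);print("yaw of y",np.arctan2(yv[1],yv[0]),[np.linalg.norm(c[i]-c[i-1]) for i in range(4)])
o=c.mean(0);xv=np.array([yv[1],-yv[0],0])
loc=lambda p:(float((p-o)@xv),float((p-o)@yv))
for n,u,v,z in [("wing end",528,120,.145),("wing end",486,188,.145),("nose",182,198,.09),("bush+",352,180,.1),("bush-",415,180,.1),("post",607,165,.09),("spare",440,252,.05),("collar-",525,190,.095),("collar+",482,150,.095)]:
    p=f(u,v,z);print(n,p,loc(p))
im,K,D,e,_=pickle.load(open("scene0.pkl","rb"));r=R.from_quat(_).as_matrix()
f=lambda u,v,z: ray(((u+.5)/5-.5+220,(v+.5)/5-.5+195),z,K,D,e,r)
for n,u,v,z in [("wing mid",223,94,.132),("platecorner",42,347,.02),("platecorner",693,330,.02),("nose",560,157,.085),("bush+",382,162,.085),("bush-",319,162,.085)]:
    p=f(u,v,z);print(n,p,loc(p))
E
```

```text
[[ 0.58974485  0.21836235  0.02      ]
 [ 0.61352101 -0.11065626  0.02      ]
 [ 0.4945585  -0.11814749  0.02      ]
 [ 0.47193734  0.21004158  0.02      ]] [0.54244043 0.04990004 0.02      ]
yaw of y 1.6412770374259638 [np.float64(0.11810099050263767), np.float64(0.3298765688733936), np.float64(0.11919813847340166), np.float64(0.3289677506487969)]
wing end [ 0.56322786 -0.03134364  0.145     ] (0.015014452183233756, -0.08250587730756302)
wing end [ 0.52948021 -0.00967625  0.145     ] (-0.01712353826566474, -0.058515694065424756)
nose [0.53438678 0.14605674 0.09      ] (-0.0012620699004976792, 0.0964851243380151)
bush+ [0.54071975 0.05805642 0.1       ] (-0.0011420112296536716, 0.008257304164746338)
bush- [0.54008895 0.02576597 0.1       ] (-0.004045213391765005, -0.02390855408940199)
post [ 0.54726435 -0.07348972  0.09      ] (-0.0038774568101665914, -0.12342312988333605)
spare [0.50803759 0.0135239  0.05      ] (-0.036879115667799875, -0.033863100319363924)
collar- [ 0.53445157 -0.03067944  0.095     ] (-0.01364361959633652, -0.07981683459923564)
collar+ [ 0.55564408 -0.00900649  0.095     ] (0.009022535348761353, -0.05969011735405896)
wing mid [ 0.54840783 -0.01915995  0.132     ] (0.0010892214884206282, -0.06930877474467832)
platecorner [ 0.612726   -0.10811995  0.02      ] (0.0589829353643004, -0.16257734511660782)
platecorner [0.58972076 0.21632953 0.02      ] (0.058883310827376925, 0.16268669170457276)
nose [0.53467933 0.14842208 0.085     ] (-0.0008036748761057633, 0.09882398870287798)
bush+ [0.54147719 0.05906791 0.085     ] (-0.00031521632764295096, 0.00921294150570609)
bush- [0.54251471 0.0275031  0.085     ] (-0.0015031455012235755, -0.02234656291137064)
```

```bash
cat >> h.py <<'E'
def rel(target,jaw=None):
    s=read_state();r=R.from_quat(s["eef_rot"]).as_matrix()
    d=r.T@(np.array(target)-s["position"])*100
    a=np.arctan2(r[1,0],r[0,0]); print("tool cm",d.round(3),"jaw ang",round(a,4),"pos",s["position"].round(4),"zax",r[:,2].round(3),"F",s["force"].round(2),"T",s["torque"].round(2),"gap",round(s["finger_gap"],3),"q",s["joint_pos"].round(2),"t",s["clock"])
    if jaw is not None: print("tool rz needed",round(-(jaw-a),4))
E
python3 -c "
from h import *
rel([.547,-.02,.245],1.09)"
```

```text
tool cm [-4.5308e+01 -5.1092e+01  7.0000e-03] jaw ang -1.24 pos [ 0.2109 -0.6144  0.2445] zax [-0.001  0.001 -1.   ] F [ 0.02 -0.56 -0.27] T [ 0.03 -0.   -0.01] gap 0.998 q [ 1.25  0.32 -0.07  1.45  0.02  1.37 -0.06] t 0.15
tool rz needed -2.33
```

{"api": "carry_out", "payload": {
  "plan": [
    {"translation":[-2.66,-3.0,0],"delta_rot":[0,0,0],"gripper":0},
    {"translation":[-2.66,-3.0,0],"delta_rot":[0,0,0],"gripper":0},
    {"translation":[-2.66,-3.0,0],"delta_rot":[0,0,0],"gripper":0},
    {"translation":[-2.66,-3.0,0],"delta_rot":[0,0,0],"gripper":0},
    {"translation":[-2.66,-3.0,0],"delta_rot":[0,0,0],"gripper":0}
  ]
}}

```text
clock: 0.57
position: [0.3103, -0.4384, 0.245]
eef_rot: [0.814, -0.581, -0.0, 0.0]
force: [0.5, 0.7, 0.8]
finger_gap: 0.999
```

{"api": "carry_out", "payload": {
  "plan": [
    {"translation":[-2.66,-3.0,0],"delta_rot":[0,0,0],"gripper":0},
    {"translation":[-2.66,-3.0,0],"delta_rot":[0,0,0],"gripper":0},
    {"translation":[-2.66,-3.0,0],"delta_rot":[0,0,0],"gripper":0},
    {"translation":[-2.66,-3.0,0],"delta_rot":[0,0,0],"gripper":0},
    {"translation":[-2.66,-3.0,0],"delta_rot":[0,0,0],"gripper":0}
  ]
}}

```text
clock: 0.98
position: [0.4089, -0.2639, 0.2453]
eef_rot: [0.814, -0.581, 0.0, 0.0]
force: [1.2, -0.3, -0.4]
finger_gap: 1.001
```

{"api": "carry_out", "payload": {
  "plan": [
    {"translation":[-2.66,-3.0,0],"delta_rot":[0,0,0],"gripper":0},
    {"translation":[-2.66,-3.0,0],"delta_rot":[0,0,0],"gripper":0},
    {"translation":[-2.66,-3.0,0],"delta_rot":[0,0,0],"gripper":0},
    {"translation":[-2.66,-3.0,0],"delta_rot":[0,0,0],"gripper":0},
    {"translation":[-2.66,-3.0,0],"delta_rot":[0,0,0],"gripper":0}
  ]
}}

```text
clock: 1.4
position: [0.5075, -0.0895, 0.2454]
eef_rot: [0.814, -0.581, 0.0, 0.0]
force: [0.9, -1.0, -0.4]
finger_gap: 1.0
```

{"api": "carry_out", "payload": {
  "plan": [
    {"translation":[-2.66,-3.0,0],"delta_rot":[0,0,0],"gripper":0},
    {"translation":[0,0,0],"delta_rot":[0,0,-0.12],"gripper":0},
    {"translation":[0,0,0],"delta_rot":[0,0,-0.12],"gripper":0},
    {"translation":[0,0,0],"delta_rot":[0,0,-0.12],"gripper":0},
    {"translation":[0,0,0],"delta_rot":[0,0,-0.12],"gripper":0}
  ]
}}

```text
clock: 1.82
position: [0.5267, -0.0559, 0.2449]
eef_rot: [0.93, -0.368, -0.0, 0.0]
force: [0.3, -0.7, -0.2]
finger_gap: 1.0
```

{"api": "carry_out", "payload": {
  "plan": [
    {"translation":[0,0,0],"delta_rot":[0,0,-0.12],"gripper":0},
    {"translation":[0,0,0],"delta_rot":[0,0,-0.12],"gripper":0},
    {"translation":[0,0,0],"delta_rot":[0,0,-0.12],"gripper":0},
    {"translation":[0,0,0],"delta_rot":[0,0,-0.12],"gripper":0},
    {"translation":[0,0,0],"delta_rot":[0,0,-0.12],"gripper":0}
  ]
}}

```text
clock: 2.23
position: [0.5266, -0.0564, 0.245]
eef_rot: [0.997, -0.077, -0.0, 0.0]
force: [-0.6, -0.4, -0.2]
finger_gap: 1.005
```

{"api": "carry_out", "payload": {
  "plan": [
    {"translation":[0,0,0],"delta_rot":[0,0,-0.12],"gripper":0},
    {"translation":[0,0,0],"delta_rot":[0,0,-0.12],"gripper":0},
    {"translation":[0,0,0],"delta_rot":[0,0,-0.12],"gripper":0},
    {"translation":[0,0,0],"delta_rot":[0,0,-0.12],"gripper":0},
    {"translation":[0,0,0],"delta_rot":[0,0,-0.12],"gripper":0}
  ]
}}

```text
clock: 2.65
position: [0.5266, -0.0564, 0.245]
eef_rot: [0.975, 0.221, -0.0, -0.0]
force: [0.4, -0.1, -0.3]
finger_gap: 1.0
```

{"api": "carry_out", "payload": {
  "plan": [
    {"translation":[0,0,0],"delta_rot":[0,0,-0.12],"gripper":0},
    {"translation":[0,0,0],"delta_rot":[0,0,-0.12],"gripper":0},
    {"translation":[0,0,0],"delta_rot":[0,0,-0.12],"gripper":0},
    {"translation":[0,0,0],"delta_rot":[0,0,-0.12],"gripper":0},
    {"translation":[0,0,0],"delta_rot":[0,0,-0.12],"gripper":0}
  ]
}}

```text
clock: 3.07
position: [0.5266, -0.0564, 0.2451]
eef_rot: [0.866, 0.499, -0.0, -0.0]
force: [0.2, -0.2, -0.0]
finger_gap: 1.001
```

Run:
```python
from h import *
import pickle
rel([.547,-.02,.245],1.09)
w=cam("wrist");cv2.imwrite("pics/w1.png",w[0][:,:,::-1]);pickle.dump(w,open("w1.pkl","wb"))
```

```text
tool cm [ 4.169e+00 -5.500e-02  4.000e-03] jaw ang 1.046 pos [ 0.5266 -0.0564  0.2451] zax [-0.001 -0.    -1.   ] F [ 0.19 -0.23 -0.01] T [-0.01  0.    0.01] gap 1.001 q [ 0.76  0.12 -0.75  1.73  0.08  1.33  1.04] t 3.0667
tool rz needed -0.044
```

View pics/w1.png

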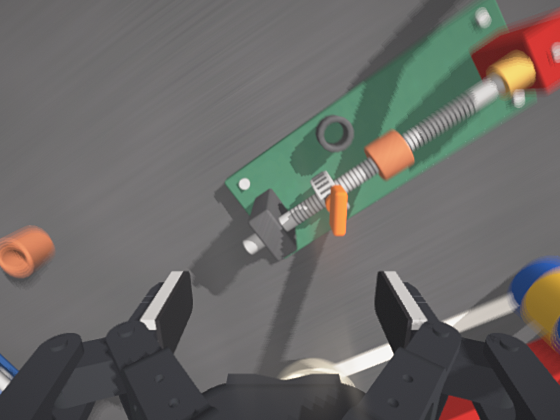

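The wrist view shows the wing at about (338,211), nearly in line with the jaw plane. The bushing is at (390,155) and the nose at (512,72). I'll measure the wing closer in a crop.

Run:
```python
import cv2
a=cv2.imread("pics/w1.png")[160:250,280:400];cv2.imwrite("pics/w1c.png",cv2.resize(a,None,fx=6,fy=6,interpolation=cv2.INTER_CUBIC))
```

```text
(no output)
```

View pics/w1c.png

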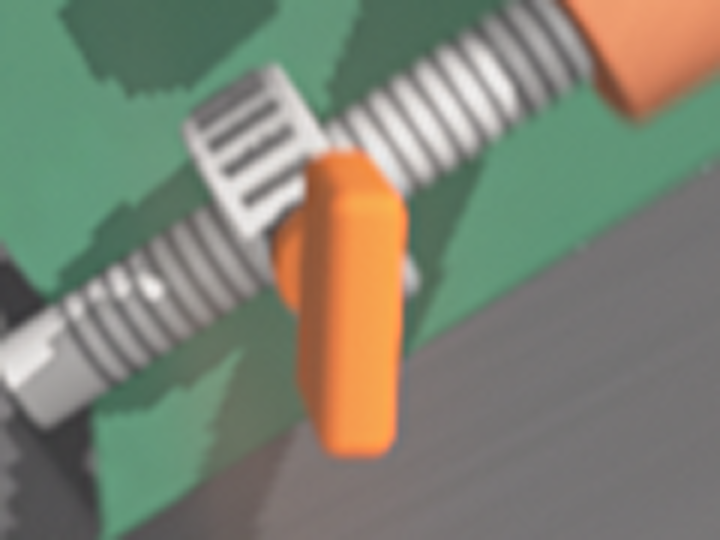

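Run:
```python
from h import *
import pickle
im,K,D,e,r=pickle.load(open("w1.pkl","rb"))
f=lambda u,v,z: ray(((u+.5)/6-.5+280,(v+.5)/6-.5+160),z,K,D,e,r)
A=f(367,195,.145);B=f(360,457,.145);print(A,B,(A+B)/2,np.linalg.norm(A-B),np.arctan2(*(A-B)[1::-1]),f(355,325,.145)-f(0,0,.145)*0)
im,K,D,e,r=pickle.load(open("w1.pkl","rb"))
for n,p,z in [("nose edge",(0,0),0)]: pass
rel([*((A+B)/2)[:2],.13],np.arctan2(*(B-A)[1::-1])+np.pi/2)
```

```text
[ 0.5318181  -0.01058192  0.145     ] [ 0.56261119 -0.02719934  0.145     ] [ 0.54721464 -0.01889063  0.145     ] 0.034990750410940234 2.646732310131132 [ 0.54620189 -0.01956898  0.145     ]
tool cm [ 4.278 -0.065 11.502] jaw ang 1.0512 pos [ 0.5266 -0.0563  0.245 ] zax [-0.001 -0.    -1.   ] F [ 0.78  0.01 -0.66] T [0.01 0.03 0.04] gap 1.002 q [ 0.76  0.12 -0.75  1.73  0.08  1.33  1.04] t 3.1167
tool rz needed -0.0248
```

{"api": "carry_out", "payload": {
  "plan": [
    {"translation":[2.14,-0.03,0],"delta_rot":[0,0,0],"gripper":0},
    {"translation":[2.14,-0.03,0],"delta_rot":[0,0,0],"gripper":0},
    {"translation":[0,0,3],"delta_rot":[0,0,-0.025],"gripper":0},
    {"translation":[0,0,3],"delta_rot":[0,0,0],"gripper":0},
    {"translation":[0,0,0],"delta_rot":[0,0,0],"gripper":0}
  ]
}}

```text
clock: 3.53
position: [0.5443, -0.019, 0.1799]
eef_rot: [0.862, 0.507, -0.004, -0.003]
force: [-1.1, -0.4, -0.6]
finger_gap: 1.004
```

Run:
```python
from h import *
import pickle
rel([.5472,-.0189,.13],1.076)
w=cam("wrist");cv2.imwrite("pics/w2.png",w[0][:,:,::-1]);pickle.dump(w,open("w2.pkl","wb"))
```

```text
tool cm [0.172 0.292 4.985] jaw ang 1.0635 pos [ 0.5443 -0.019   0.1799] zax [-0.01   0.001 -1.   ] F [-1.08 -0.4  -0.58] T [-0.06  0.05 -0.03] gap 1.004 q [ 0.68  0.22 -0.77  1.77  0.16  1.22  0.92] t 3.5333
tool rz needed -0.0125
```

View pics/w2.png

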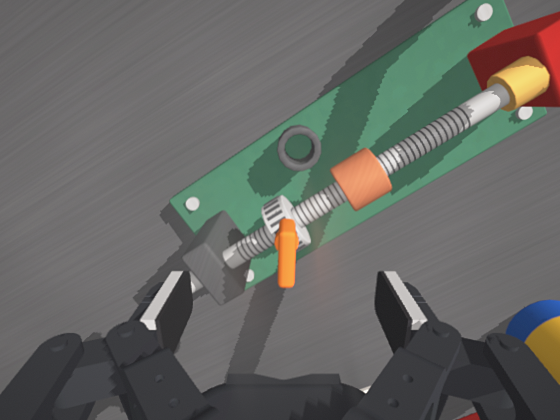

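The wing, at (287,255), sits midway between the jaws. I'll descend with small corrections.

{"api": "carry_out", "payload": {
  "plan": [
    {"translation":[0,0,2.0],"delta_rot":[0,0,0],"gripper":0},
    {"translation":[0,0,2.0],"delta_rot":[0,0,0],"gripper":0},
    {"translation":[0,0,0],"delta_rot":[0,0,0],"gripper":0}
  ]
}}

```text
clock: 3.83
position: [0.5465, -0.0197, 0.1437]
eef_rot: [0.862, 0.507, -0.002, -0.001]
force: [-1.5, 0.5, -0.6]
finger_gap: 1.0
```

Run:
```python
from h import *
rel([.5472,-.0189,.13],1.076)
w=cam("wrist");cv2.imwrite("pics/w3.png",w[0][:,:,::-1])
```

```text
tool cm [0.106 0.025 1.374] jaw ang 1.0629 pos [ 0.5465 -0.0197  0.1437] zax [-0.004  0.    -1.   ] F [-1.54  0.54 -0.58] T [-0.05  0.07 -0.  ] gap 1.0 q [ 0.66  0.26 -0.76  1.81  0.2   1.15  0.9 ] t 3.8333
tool rz needed -0.0131
```

View pics/w3.png

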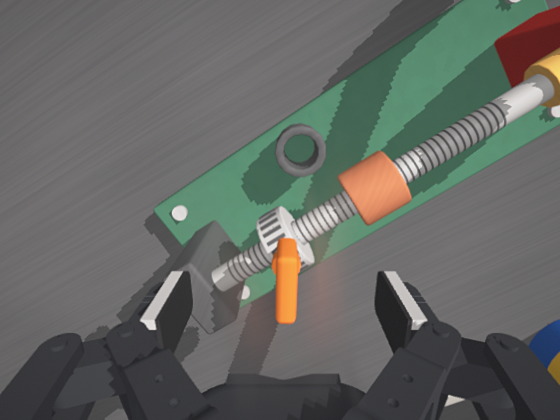

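{"api": "carry_out", "payload": {
  "plan": [
    {"translation":[0.08,0.02,1.3],"delta_rot":[0,0,-0.013],"gripper":0},
    {"translation":[0,0,0],"delta_rot":[0,0,0],"gripper":0},
    {"translation":[0,0,0],"delta_rot":[0,0,0],"gripper":0}
  ]
}}

```text
clock: 4.13
position: [0.5488, -0.0186, 0.1328]
eef_rot: [0.858, 0.513, 0.0, 0.0]
force: [-1.0, -0.2, -0.5]
finger_gap: 0.998
```

Run:
```python
from h import *
rel([.5472,-.0189,.13],1.076)
w=cam("wrist");cv2.imwrite("pics/w4.png",w[0][:,:,::-1])
```

```text
tool cm [-0.102 -0.124  0.278] jaw ang 1.0777 pos [ 0.5488 -0.0186  0.1328] zax [ 0. -0. -1.] F [-1.   -0.17 -0.5 ] T [ 0.03 -0.05  0.02] gap 0.998 q [ 0.66  0.28 -0.76  1.82  0.21  1.13  0.9 ] t 4.1333
tool rz needed 0.0017
```

View pics/w4.png

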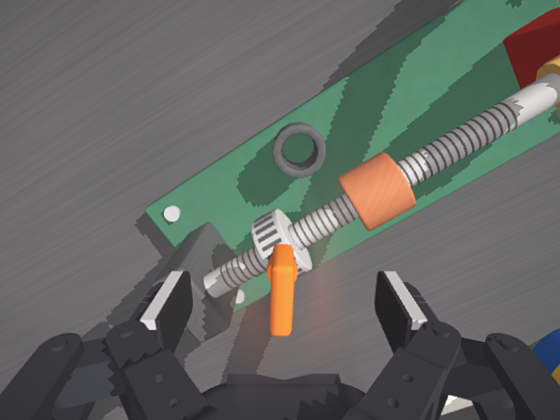

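{"api": "carry_out", "payload": {
  "plan": [
    {"translation":[0,-0.1,0.25],"delta_rot":[0,0,0],"gripper":0.5},
    {"translation":[0,0,0],"delta_rot":[0,0,0],"gripper":1},
    {"translation":[0,0,0],"delta_rot":[0,0,0],"gripper":1},
    {"translation":[0,0,0],"delta_rot":[0,0,0],"gripper":1},
    {"translation":[0,0,0],"delta_rot":[0,0,0],"gripper":1}
  ],
  "grip_force": 70
}}

```text
clock: 4.6
position: [0.5477, -0.0181, 0.1299]
eef_rot: [0.858, 0.513, 0.0, 0.0]
force: [0.2, -0.3, -0.4]
finger_gap: 0.301
```

{"api": "carry_out", "payload": {
  "plan": [
    {"translation":[0,0,0],"delta_rot":[0,0,0],"gripper":1},
    {"translation":[0,0,0],"delta_rot":[0,0,0],"gripper":1},
    {"translation":[0,0,0],"delta_rot":[0,0,0],"gripper":1},
    {"translation":[0,0,0],"delta_rot":[0,0,0],"gripper":1},
    {"translation":[0,0,0],"delta_rot":[0,0,0],"gripper":1}
  ]
}}

```text
clock: 5.02
position: [0.5476, -0.0183, 0.1302]
eef_rot: [0.858, 0.513, -0.0, 0.0]
force: [-2.2, -1.6, 5.2]
finger_gap: 0.113
```

Run:
```python
from h import *
rel([.5472,-.0189,.13],1.076)
w=cam("wrist");cv2.imwrite("pics/w5.png",w[0][:,:,::-1])
```

```text
tool cm [-0.068 -0.007  0.018] jaw ang 1.0779 pos [ 0.5476 -0.0183  0.1302] zax [-0.    -0.001 -1.   ] F [-2.24 -1.58  5.16] T [-0.24  0.64  0.05] gap 0.113 q [ 0.66  0.28 -0.76  1.82  0.21  1.12  0.9 ] t 5.0167
tool rz needed 0.0019
```

View pics/w5.png

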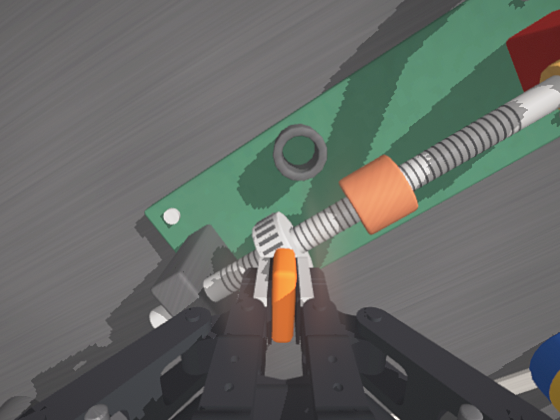

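The wing is gripped (gap 9.6 mm, wing upright between the pads at (284,300)). Next, loosen it counter-clockwise.

{"api": "carry_out", "payload": {
  "plan": [
    {"translation":[0,0,0],"delta_rot":[0,0,-0.09],"gripper":1},
    {"translation":[0,0,0],"delta_rot":[0,0,-0.09],"gripper":1},
    {"translation":[0,0,0],"delta_rot":[0,0,-0.09],"gripper":1},
    {"translation":[0,0,0],"delta_rot":[0,0,-0.09],"gripper":1},
    {"translation":[0,0,0],"delta_rot":[0,0,-0.09],"gripper":1}
  ]
}}

```text
clock: 5.48
position: [0.5474, -0.0185, 0.1301]
eef_rot: [0.721, 0.693, -0.001, 0.0]
force: [-2.8, -0.5, 6.0]
finger_gap: 0.115
```

{"api": "carry_out", "payload": {
  "plan": [
    {"translation":[0,0,0],"delta_rot":[0,0,-0.11],"gripper":1},
    {"translation":[0,0,0],"delta_rot":[0,0,-0.11],"gripper":1},
    {"translation":[0,0,0],"delta_rot":[0,0,-0.11],"gripper":1},
    {"translation":[0,0,0],"delta_rot":[0,0,-0.11],"gripper":1},
    {"translation":[0,0,0],"delta_rot":[0,0,-0.11],"gripper":1}
  ]
}}

```text
clock: 5.9
position: [0.5475, -0.0185, 0.1302]
eef_rot: [0.505, 0.863, -0.0, -0.0]
force: [-2.8, -1.3, 6.0]
finger_gap: 0.116
```

{"api": "carry_out", "payload": {
  "plan": [
    {"translation":[0,0,0],"delta_rot":[0,0,-0.11],"gripper":1},
    {"translation":[0,0,0],"delta_rot":[0,0,0],"gripper":1},
    {"translation":[0,0,0],"delta_rot":[0,0,0],"gripper":1}
  ]
}}

```text
clock: 6.15
position: [0.5476, -0.0184, 0.1302]
eef_rot: [0.459, 0.888, -0.0, -0.0]
force: [-3.1, -1.4, 5.4]
finger_gap: 0.117
```

Run:
```python
from h import *
rel([.5472,-.0189,.13],1.076)
w=cam("wrist");cv2.imwrite("pics/w6.png",w[0][:,:,::-1])
```

```text
tool cm [-0.019 -0.058  0.016] jaw ang 2.188 pos [ 0.5476 -0.0184  0.1302] zax [-0. -0. -1.] F [-3.07 -1.42  5.36] T [-0.25  0.61  0.05] gap 0.117 q [ 0.8   0.33 -0.95  1.82  0.29  1.14  1.95] t 6.15
tool rz needed 1.112
```

View pics/w6.png

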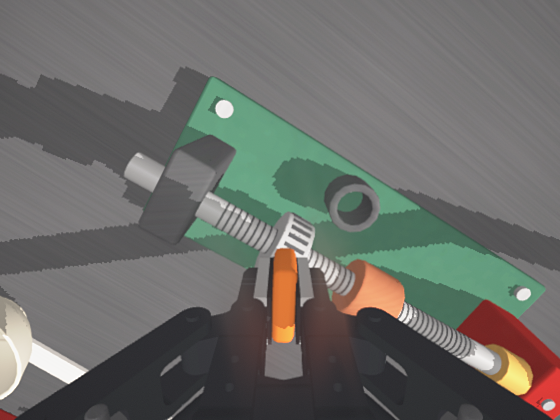

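The screw is at about 1.14 rad. I'll slide along the rod now, quicker at first and then slow as the collar nears the bushing.

{"api": "carry_out", "payload": {
  "plan": [
    {"translation":[0.427,0.26,0],"delta_rot":[0,0,0],"gripper":1},
    {"translation":[0.427,0.26,0],"delta_rot":[0,0,0],"gripper":1},
    {"translation":[0.427,0.26,0],"delta_rot":[0,0,0],"gripper":1},
    {"translation":[0.427,0.26,0],"delta_rot":[0,0,0],"gripper":1},
    {"translation":[0.427,0.26,0],"delta_rot":[0,0,0],"gripper":1}
  ]
}}

```text
clock: 6.62
position: [0.5458, 0.0067, 0.1302]
eef_rot: [0.459, 0.888, -0.0, 0.0]
force: [-3.0, -1.2, 4.7]
finger_gap: 0.115
```

{"api": "carry_out", "payload": {
  "plan": [
    {"translation":[0.171,0.104,0],"delta_rot":[0,0,0],"gripper":1},
    {"translation":[0.171,0.104,0],"delta_rot":[0,0,0],"gripper":1},
    {"translation":[0,0,0],"delta_rot":[0,0,0],"gripper":1}
  ]
}}

```text
clock: 6.87
position: [0.5455, 0.0114, 0.1301]
eef_rot: [0.459, 0.889, -0.0, -0.0]
force: [-2.7, 0.1, 6.2]
finger_gap: 0.112
```

Run:
```python
from h import *
rel([.5472,-.0189,.13],1.076)
w=cam("wrist");cv2.imwrite("pics/w7.png",w[0][:,:,::-1])
```

```text
tool cm [-2.567 -1.611  0.015] jaw ang 2.1884 pos [0.5455 0.0114 0.1301] zax [-0. -0. -1.] F [-2.74  0.09  6.23] T [ 0.01  0.62 -0.13] gap 0.112 q [ 0.76  0.33 -0.96  1.83  0.29  1.14  1.89] t 6.8667
tool rz needed 1.1124
```

View pics/w7.png

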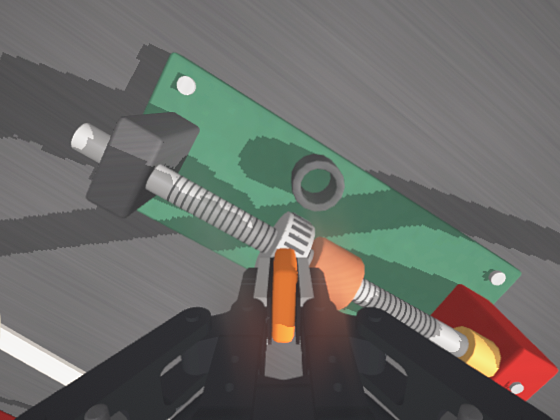

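The collar slid freely. It is at (295,232) and just short of the bushing at (338,270). Slow approach next.

{"api": "carry_out", "payload": {
  "plan": [
    {"translation":[0.214,0.13,0],"delta_rot":[0,0,0],"gripper":1},
    {"translation":[0.214,0.13,0],"delta_rot":[0,0,0],"gripper":1},
    {"translation":[0.171,0.104,0],"delta_rot":[0,0,0],"gripper":1},
    {"translation":[0.171,0.104,0],"delta_rot":[0,0,0],"gripper":1},
    {"translation":[0.171,0.104,0],"delta_rot":[0,0,0],"gripper":1}
  ]
}}

```text
clock: 7.33
position: [0.5448, 0.0212, 0.1301]
eef_rot: [0.459, 0.888, -0.001, 0.0]
force: [-3.4, -2.8, 6.4]
finger_gap: 0.116
```

{"api": "carry_out", "payload": {
  "plan": [
    {"translation":[0.171,0.104,0],"delta_rot":[0,0,0],"gripper":1},
    {"translation":[0.171,0.104,0],"delta_rot":[0,0,0],"gripper":1},
    {"translation":[0.257,0.156,0],"delta_rot":[0,0,0],"gripper":1},
    {"translation":[0.257,0.156,0],"delta_rot":[0,0,0],"gripper":1},
    {"translation":[0.257,0.156,0],"delta_rot":[0,0,0],"gripper":1}
  ]
}}

```text
clock: 7.75
position: [0.5439, 0.0342, 0.1301]
eef_rot: [0.459, 0.888, -0.001, 0.0]
force: [-2.9, -1.6, 5.3]
finger_gap: 0.115
```

Run:
```python
from h import *
rel([.5472,-.0189,.13],1.076)
w=cam("wrist");cv2.imwrite("pics/w8.png",w[0][:,:,::-1])
```

```text
tool cm [-4.523 -2.799  0.022] jaw ang 2.1874 pos [0.5439 0.0342 0.1301] zax [-0.    -0.001 -1.   ] F [-2.93 -1.55  5.33] T [-0.5   0.65  0.01] gap 0.115 q [ 0.72  0.33 -0.96  1.83  0.3   1.14  1.85] t 7.75
tool rz needed 1.1114
```

View pics/w8.png

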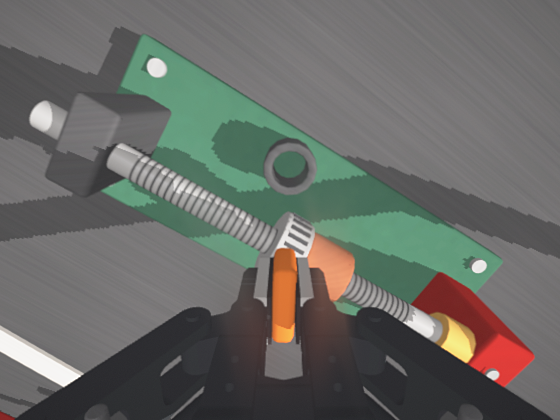

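Collar and bushing are now in contact at about (312,240), with the nose at (455,335). I'll keep pushing towards the nose.

{"api": "carry_out", "payload": {
  "plan": [
    {"translation":[0.384,0.234,0],"delta_rot":[0,0,0],"gripper":1},
    {"translation":[0.384,0.234,0],"delta_rot":[0,0,0],"gripper":1},
    {"translation":[0.384,0.234,0],"delta_rot":[0,0,0],"gripper":1},
    {"translation":[0.384,0.234,0],"delta_rot":[0,0,0],"gripper":1},
    {"translation":[0.384,0.234,0],"delta_rot":[0,0,0],"gripper":1}
  ]
}}

```text
clock: 8.22
position: [0.5423, 0.0566, 0.1302]
eef_rot: [0.459, 0.888, -0.001, 0.0]
force: [-2.4, -2.6, 6.2]
finger_gap: 0.115
```

{"api": "carry_out", "payload": {
  "plan": [
    {"translation":[0.384,0.234,0],"delta_rot":[0,0,0],"gripper":1},
    {"translation":[0.384,0.234,0],"delta_rot":[0,0,0],"gripper":1},
    {"translation":[0.384,0.234,0],"delta_rot":[0,0,0],"gripper":1},
    {"translation":[0.384,0.234,0],"delta_rot":[0,0,0],"gripper":1},
    {"translation":[0.384,0.234,0],"delta_rot":[0,0,0],"gripper":1}
  ]
}}

```text
clock: 8.63
position: [0.5407, 0.0792, 0.1301]
eef_rot: [0.459, 0.888, -0.001, 0.0]
force: [-3.5, -2.3, 6.7]
finger_gap: 0.111
```

{"api": "carry_out", "payload": {
  "plan": [
    {"translation":[0.384,0.234,0],"delta_rot":[0,0,0],"gripper":1},
    {"translation":[0.256,0.156,0],"delta_rot":[0,0,0],"gripper":1},
    {"translation":[0,0,0],"delta_rot":[0,0,0],"gripper":1}
  ]
}}

```text
clock: 8.88
position: [0.5401, 0.0877, 0.1302]
eef_rot: [0.459, 0.889, -0.0, 0.0]
force: [-2.3, -1.2, 5.8]
finger_gap: 0.116
```

Run:
```python
from h import *
rel([.5472,-.0189,.13],1.076)
w=cam("wrist");cv2.imwrite("pics/w9.png",w[0][:,:,::-1])
w=cam("top")[0][165:230,205:335,::-1];cv2.imwrite("pics/t9.png",cv2.resize(w,None,fx=6,fy=6,interpolation=cv2.INTER_CUBIC))
```

```text
tool cm [-9.103 -5.6    0.017] jaw ang 2.1886 pos [0.5401 0.0877 0.1302] zax [-0. -0. -1.] F [-2.28 -1.22  5.8 ] T [-0.03  0.59 -0.02] gap 0.116 q [ 0.63  0.34 -0.98  1.82  0.31  1.15  1.74] t 8.8833
tool rz needed 1.1126
```

View pics/w9.png

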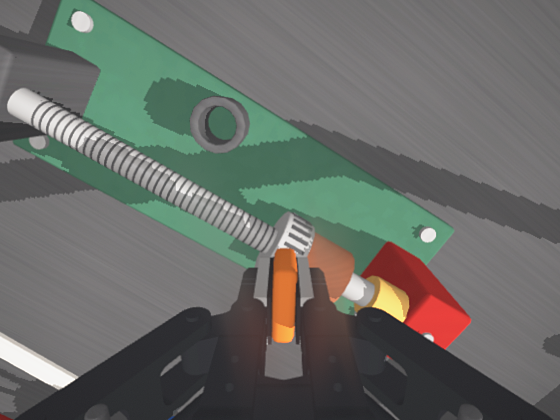

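About 20 mm of bare rod is left between bushing and nose, around (358,290). From here I'll take finer steps.

{"api": "carry_out", "payload": {
  "plan": [
    {"translation":[0.171,0.104,0],"delta_rot":[0,0,0],"gripper":1},
    {"translation":[0.171,0.104,0],"delta_rot":[0,0,0],"gripper":1},
    {"translation":[0.171,0.104,0],"delta_rot":[0,0,0],"gripper":1},
    {"translation":[0.171,0.104,0],"delta_rot":[0,0,0],"gripper":1},
    {"translation":[0.171,0.104,0],"delta_rot":[0,0,0],"gripper":1}
  ]
}}

```text
clock: 9.4
position: [0.5395, 0.0967, 0.1301]
eef_rot: [0.459, 0.888, -0.001, 0.0]
force: [-4.2, -2.2, 6.2]
finger_gap: 0.108
```

```bash
cat >> h.py <<'E'
def avg(n=8):
    L=[]
    for i in range(n):
        read_camera("top");s=read_state();L.append(np.r_[s["position"]*1000,s["force"],s["torque"]])
    L=np.array(L);print("avg",L.mean(0).round(2),"sd",L.std(0).round(2)[3:6],"t",s["clock"])
E
python3 - <<'E'
from h import *
avg()
w=cam("wrist");cv2.imwrite("pics/w10.png",cv2.resize(w[0][190:360,250:450,::-1],None,fx=4,fy=3.5))
E
```

```text
avg [ 5.3946e+02  9.7210e+01  1.3014e+02 -2.5500e+00 -1.0200e+00  5.8800e+00
 -2.6000e-01  6.1000e-01 -2.0000e-02] sd [0.28 0.42 0.42] t 9.8
```

View pics/w10.png

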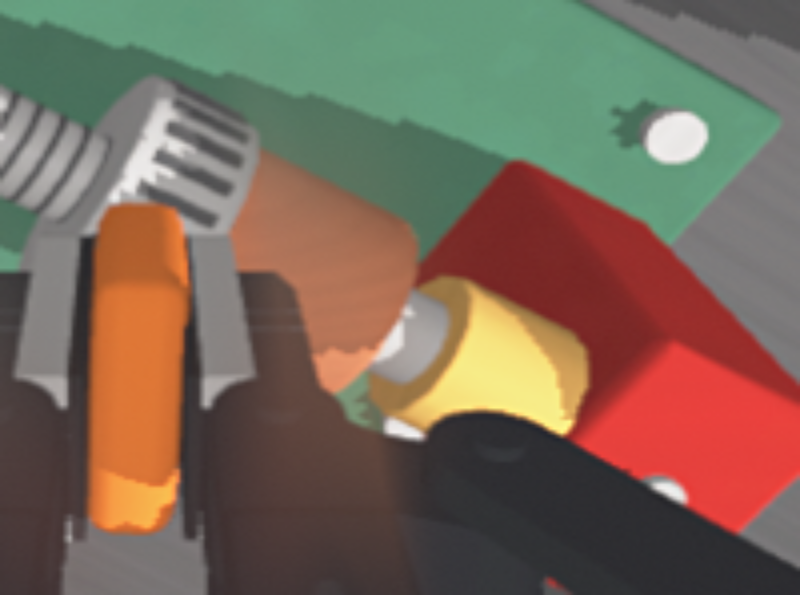

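The gap is now about 9–10 mm (rod visible at x 385–450 in the crop). Feel forward.

{"api": "carry_out", "payload": {
  "plan": [
    {"translation":[0.171,0.104,0],"delta_rot":[0,0,0],"gripper":1},
    {"translation":[0.171,0.104,0],"delta_rot":[0,0,0],"gripper":1},
    {"translation":[0.171,0.104,0],"delta_rot":[0,0,0],"gripper":1},
    {"translation":[0.085,0.052,0],"delta_rot":[0,0,0],"gripper":1}
  ]
}}

```text
clock: 10.18
position: [0.539, 0.1039, 0.1301]
eef_rot: [0.459, 0.888, -0.0, 0.0]
force: [-3.2, -2.5, 6.2]
finger_gap: 0.112
```

Run:
```python
from h import *
avg()
w=cam("wrist");cv2.imwrite("pics/w11.png",cv2.resize(w[0][190:360,250:450,::-1],None,fx=4,fy=3.5))
```

```text
avg [ 5.3898e+02  1.0408e+02  1.3016e+02 -2.6000e+00 -9.8000e-01  5.7100e+00
 -3.0000e-01  6.1000e-01 -2.0000e-02] sd [0.35 0.32 0.44] t 10.5833
```

View pics/w11.png

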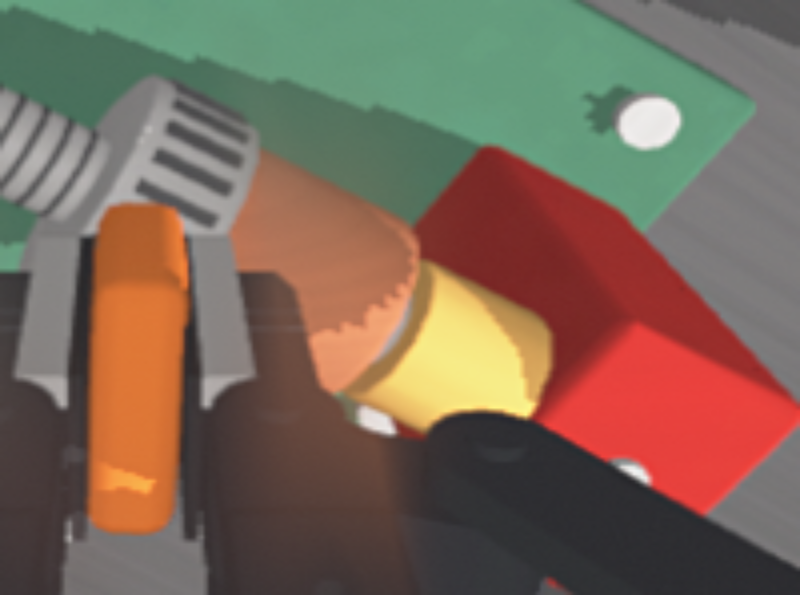

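{"api": "carry_out", "payload": {
  "plan": [
    {"translation":[0.128,0.078,0],"delta_rot":[0,0,0],"gripper":1},
    {"translation":[0.128,0.078,0],"delta_rot":[0,0,0],"gripper":1},
    {"translation":[0.085,0.052,0],"delta_rot":[0,0,0],"gripper":1}
  ]
}}

```text
clock: 10.88
position: [0.5387, 0.1077, 0.1301]
eef_rot: [0.459, 0.888, -0.0, 0.0]
force: [-2.7, -1.7, 5.6]
finger_gap: 0.114
```

Run:
```python
from h import *
avg()
```

```text
avg [ 5.3870e+02  1.0798e+02  1.3015e+02 -2.6800e+00 -1.6200e+00  6.0300e+00
 -3.3000e-01  6.2000e-01 -2.0000e-02] sd [0.43 0.51 0.47] t 11.2833
```

{"api": "carry_out", "payload": {
  "plan": [
    {"translation":[0.085,0.052,0],"delta_rot":[0,0,0],"gripper":1},
    {"translation":[0.085,0.052,0],"delta_rot":[0,0,0],"gripper":1}
  ]
}}

```text
clock: 11.45
position: [0.5386, 0.1096, 0.1301]
eef_rot: [0.459, 0.888, -0.001, 0.0]
force: [-2.5, -2.8, 6.7]
finger_gap: 0.116
```

Run:
```python
from h import *
avg()
w=cam("wrist");cv2.imwrite("pics/w12.png",cv2.resize(w[0][190:360,250:450,::-1],None,fx=4,fy=3.5))
```

```text
avg [ 5.3857e+02  1.0981e+02  1.3014e+02 -2.8900e+00 -1.7800e+00  5.9200e+00
 -4.1000e-01  6.0000e-01 -3.0000e-02] sd [0.52 0.34 0.42] t 11.85
```

View pics/w12.png

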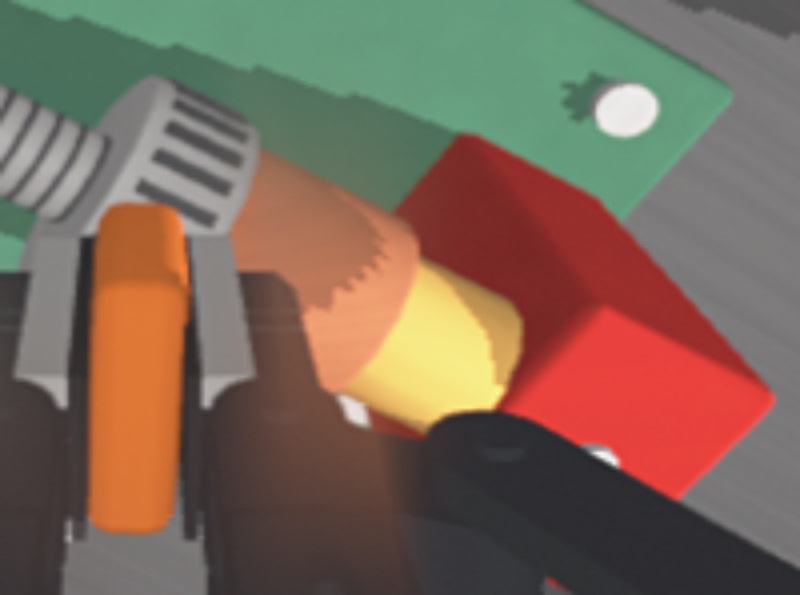

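The bushing now touches the nose. The force is rising only slightly so far.

{"api": "carry_out", "payload": {
  "plan": [
    {"translation":[0.085,0.052,0],"delta_rot":[0,0,0],"gripper":1},
    {"translation":[0.085,0.052,0],"delta_rot":[0,0,0],"gripper":1}
  ]
}}

```text
clock: 12.07
position: [0.5385, 0.111, 0.1301]
eef_rot: [0.459, 0.888, -0.001, 0.0]
force: [-2.8, -4.5, 6.2]
finger_gap: 0.118
```

Run:
```python
from h import *
avg()
```

```text
avg [ 5.3850e+02  1.1110e+02  1.3014e+02 -2.9700e+00 -3.1900e+00  6.4300e+00
 -6.8000e-01  6.4000e-01 -2.0000e-02] sd [0.5  0.54 0.62] t 12.4667
```

{"api": "carry_out", "payload": {
  "plan": [
    {"translation":[0.085,0.052,0],"delta_rot":[0,0,0],"gripper":1},
    {"translation":[0.085,0.052,0],"delta_rot":[0,0,0],"gripper":1}
  ]
}}

```text
clock: 12.63
position: [0.5384, 0.1122, 0.1301]
eef_rot: [0.459, 0.888, -0.002, 0.0]
force: [-3.0, -5.0, 7.2]
finger_gap: 0.113
```

Run:
```python
from h import *
avg()
w=cam("wrist");cv2.imwrite("pics/w13.png",cv2.resize(w[0][190:360,250:450,::-1],None,fx=4,fy=3.5))
```

```text
avg [ 5.3842e+02  1.1232e+02  1.3012e+02 -3.3700e+00 -4.2900e+00  6.9900e+00
 -1.0100e+00  6.7000e-01  2.0000e-02] sd [0.41 0.38 0.27] t 13.0333
```

View pics/w13.png

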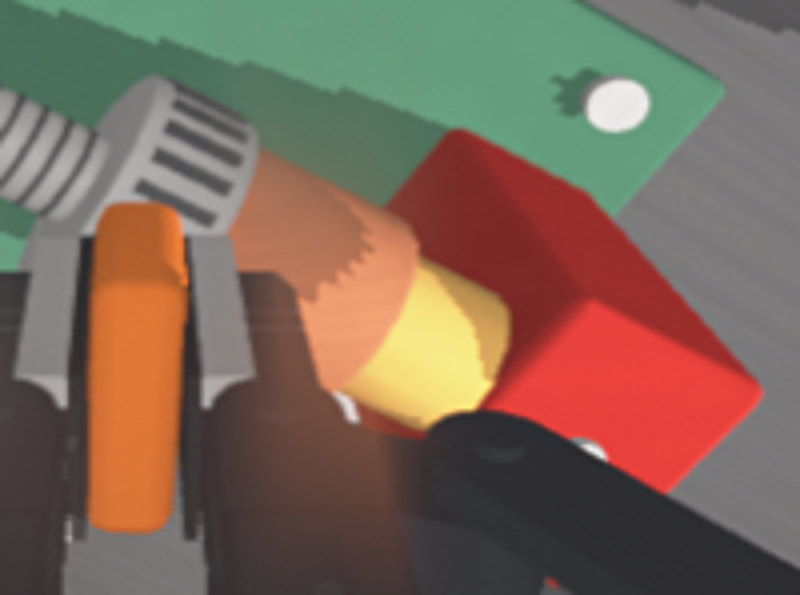

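```bash
cat > ov.py <<'E'
from h import *
import sys
y0=float(sys.argv[1]);out=sys.argv[2]
o=np.array([.5425,.0497,0]);yaw=.0705
Rf=R.from_euler('z',yaw).as_matrix()
W=lambda *p:o+Rf@np.array(p)
im,K,D,e,r=cam("wrist")
S=4;x0,v0=290,190
I=cv2.resize(im[190:340,290:490,::-1],None,fx=S,fy=S,interpolation=cv2.INTER_CUBIC)
def P(p):
    q=proj(p,K,D,e,r)[0];return (int((q[0]-x0+.5)*S),int((q[1]-v0+.5)*S))
def line(a,b,c): cv2.line(I,P(W(*a)),P(W(*b)),c,1)
line((-.06,.165,.02),(.06,.165,.02),(255,0,255));line((-.06,.165,.02),(-.06,0,.02),(255,0,255))
b=y0
for a1,a2 in [((-.025,b,.1),(.025,b,.1)),((-.025,b,.02),(-.025,b,.1))]: line(a1,a2,(255,255,0))
s=read_state();yc=float((Rf.T@(np.array(s["position"])-o))[1]);print("collar y_f",yc,"bush end",yc+.039, (Rf.T@(np.array(s["position"])-o)))
t=np.linspace(0,2*np.pi,60)
for yy,rad,c in [(yc+.039,.018,(0,255,0)),(yc+.009,.021,(0,255,0))]:
    for a in t: cv2.circle(I,P(W(rad*np.cos(a),yy,.085+rad*np.sin(a))),1,c,-1)
cv2.imwrite(out,I)
E
python3 ov.py 0.119 pics/ov1.png
```

```text
collar y_f 0.06273655334151337 bush end 0.10173655334151338 [0.00034888 0.06273655 0.13013564]
```

View pics/ov1.png

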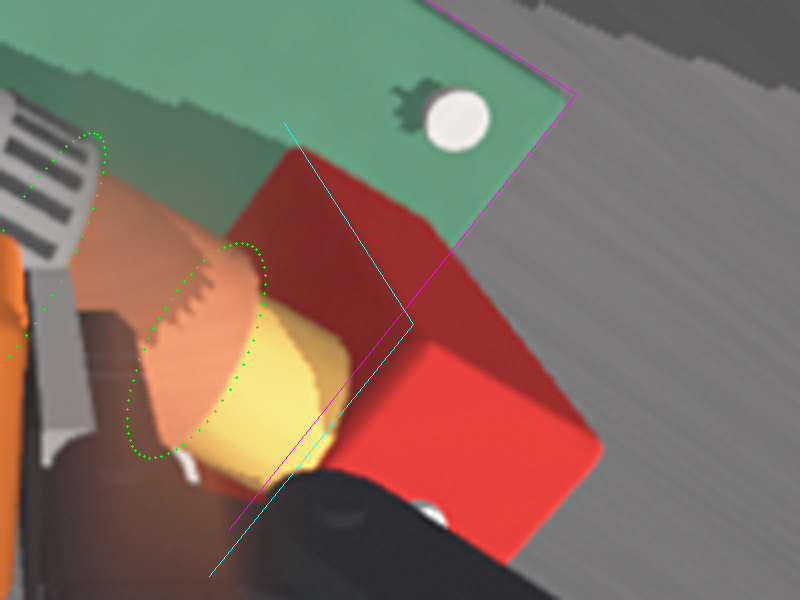

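```bash
python3 ov.py 0.123 pics/ov2.png
```

```text
collar y_f 0.06275652313448292 bush end 0.10175652313448291 [0.00033228 0.06275652 0.13012312]
```

View pics/ov2.png

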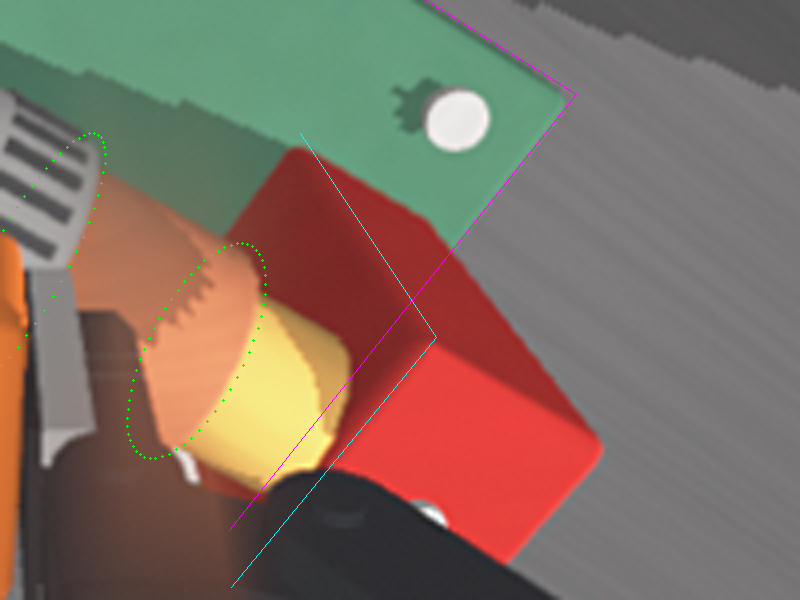

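```bash
sed -e 's/(yc+.009,.021,(0,255,0))/(.117,.0135,(255,0,0)),(.120,.0135,(0,0,0)),(.123,.0135,(255,255,255))/' ov.py > ov3.py; python3 ov3.py 0.1225 pics/ov3.png
python3 - <<'E'
import cv2
a=cv2.imread("pics/ov3.png")[200:520,100:500];cv2.imwrite("pics/ov3c.png",cv2.resize(a,None,fx=1.8,fy=1.8))
E
```

```text
collar y_f 0.06277323028687887 bush end 0.10177323028687887 [0.00035828 0.06277323 0.13013469]
```

View pics/ov3c.png

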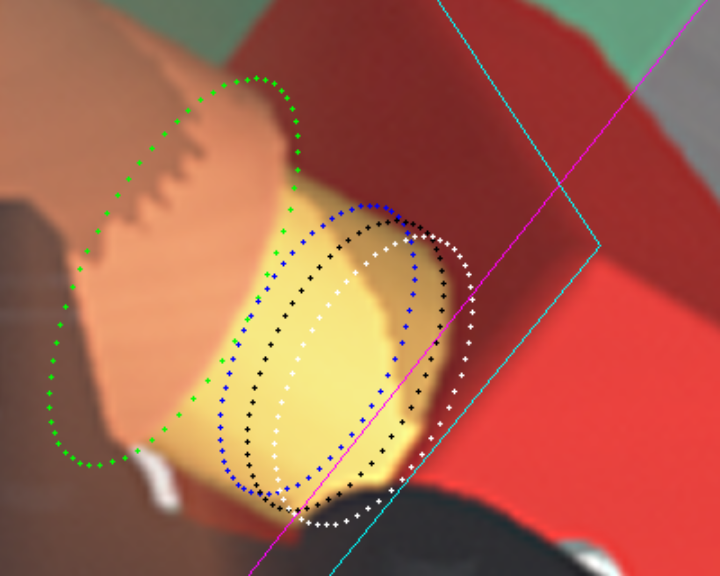

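Overlay and force agree: compression is about 2.5–3 mm, so roughly 3–3.5 N. Pushing on.

{"api": "carry_out", "payload": {
  "plan": [
    {"translation":[0.085,0.052,0],"delta_rot":[0,0,0],"gripper":1},
    {"translation":[0.085,0.052,0],"delta_rot":[0,0,0],"gripper":1},
    {"translation":[0.085,0.052,0],"delta_rot":[0,0,0],"gripper":1}
  ]
}}

```text
clock: 13.48
position: [0.5383, 0.1141, 0.1301]
eef_rot: [0.46, 0.888, -0.002, 0.001]
force: [-2.4, -7.1, 7.9]
finger_gap: 0.116
```

Run:
```python
from h import *
avg()
```

```text
avg [ 5.3831e+02  1.1417e+02  1.3010e+02 -3.3700e+00 -6.3800e+00  7.8000e+00
 -1.4200e+00  7.1000e-01  2.0000e-02] sd [0.6  0.6  0.27] t 13.8833
```

{"api": "carry_out", "payload": {
  "plan": [
    {"translation":[0.085,0.052,0],"delta_rot":[0,0,0],"gripper":1},
    {"translation":[0.085,0.052,0],"delta_rot":[0,0,0],"gripper":1}
  ]
}}

```text
clock: 14.05
position: [0.5382, 0.1153, 0.1301]
eef_rot: [0.46, 0.888, -0.003, 0.001]
force: [-3.9, -8.4, 8.6]
finger_gap: 0.116
```

```bash
python3 - <<'E'
from h import *
avg();rel([.5472,-.0189,.13],1.076)
E
python3 ov3.py .1225 pics/ov4.png;python3 - <<'E'
import cv2
a=cv2.imread("pics/ov4.png")[150:520,50:500];cv2.imwrite("pics/ov4c.png",cv2.resize(a,None,fx=1.6,fy=1.6))
E
```

```text
avg [ 5.3824e+02  1.1537e+02  1.3010e+02 -3.4100e+00 -7.7900e+00  8.6100e+00
 -1.7400e+00  7.5000e-01  4.0000e-02] sd [0.33 0.38 0.46] t 14.45
tool cm [-11.484  -7.012   0.082] jaw ang 2.1856 pos [0.5382 0.1154 0.1301] zax [-0.001 -0.006 -1.   ] F [-2.98 -7.55  8.56] T [-1.76  0.71  0.04] gap 0.115 q [ 0.58  0.35 -0.98  1.81  0.32  1.15  1.68] t 14.45
tool rz needed 1.1096
collar y_f 0.06583242891519035 bush end 0.10483242891519035 [0.00037769 0.06583243 0.13010105]
```

View pics/ov4c.png

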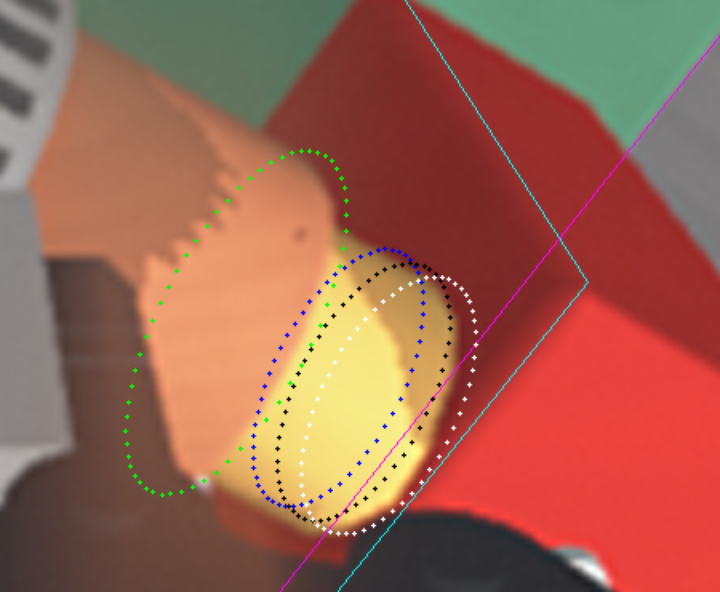

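{"api": "carry_out", "payload": {
  "plan": [
    {"translation":[0.085,0.052,0],"delta_rot":[0,0,0],"gripper":1},
    {"translation":[0.085,0.052,0],"delta_rot":[0,0,0],"gripper":1},
    {"translation":[0.085,0.052,0],"delta_rot":[0,0,0],"gripper":1}
  ]
}}

```text
clock: 14.75
position: [0.5382, 0.1171, 0.1301]
eef_rot: [0.46, 0.888, -0.004, 0.001]
force: [-4.4, -11.6, 8.9]
finger_gap: 0.117
```

Run:
```python
from h import *
avg(10);rel([.5472,-.0189,.13],1.076)
```

```text
avg [ 5.3813e+02  1.1722e+02  1.3008e+02 -3.6400e+00 -9.9000e+00  9.2100e+00
 -2.2000e+00  8.1000e-01  4.0000e-02] sd [0.39 0.49 0.46] t 15.25
tool cm [-11.646  -7.104   0.106] jaw ang 2.185 pos [0.5381 0.1172 0.1301] zax [-0.001 -0.007 -1.   ] F [ -3.38 -10.25   9.48] T [-2.14  0.79  0.03] gap 0.114 q [ 0.57  0.35 -0.98  1.81  0.32  1.15  1.67] t 15.25
tool rz needed 1.109
```

The net force is about 8–9 N. Now tighten clockwise by about 1.1 rad while holding.

{"api": "carry_out", "payload": {
  "plan": [
    {"translation":[0,0,0],"delta_rot":[0,0,0.1],"gripper":1},
    {"translation":[0,0,0],"delta_rot":[0,0,0.1],"gripper":1},
    {"translation":[0,0,0],"delta_rot":[0,0,0.1],"gripper":1},
    {"translation":[0,0,0],"delta_rot":[0,0,0.1],"gripper":1},
    {"translation":[0,0,0],"delta_rot":[0,0,0.1],"gripper":1}
  ]
}}

```text
clock: 15.67
position: [0.5379, 0.1177, 0.1301]
eef_rot: [0.667, 0.745, -0.003, 0.002]
force: [-3.5, -9.0, 8.3]
finger_gap: 0.115
```

{"api": "carry_out", "payload": {
  "plan": [
    {"translation":[0,0,0],"delta_rot":[0,0,0.1],"gripper":1},
    {"translation":[0,0,0],"delta_rot":[0,0,0.1],"gripper":1},
    {"translation":[0,0,0],"delta_rot":[0,0,0.1],"gripper":1},
    {"translation":[0,0,0],"delta_rot":[0,0,0.1],"gripper":1},
    {"translation":[0,0,0],"delta_rot":[0,0,0.1],"gripper":1}
  ]
}}

```text
clock: 16.08
position: [0.538, 0.1179, 0.1301]
eef_rot: [0.831, 0.557, -0.002, 0.002]
force: [-3.4, -9.1, 8.3]
finger_gap: 0.117
```

{"api": "carry_out", "payload": {
  "plan": [
    {"translation":[0,0,0],"delta_rot":[0,0,0.1],"gripper":1},
    {"translation":[0,0,0],"delta_rot":[0,0,0.02],"gripper":1},
    {"translation":[0,0,0],"delta_rot":[0,0,0],"gripper":1}
  ]
}}

```text
clock: 16.33
position: [0.5381, 0.1179, 0.1301]
eef_rot: [0.862, 0.508, -0.002, 0.003]
force: [-2.1, -8.4, 7.3]
finger_gap: 0.115
```

Run:
```python
from h import *
avg(6);rel([.5472,-.0189,.13],1.076)
w=cam("wrist");cv2.imwrite("pics/w14.png",w[0][:,:,::-1])
```

```text
avg [ 5.3808e+02  1.1789e+02  1.3010e+02 -2.7700e+00 -8.2500e+00  7.8600e+00
 -1.8900e+00  6.9000e-01  5.0000e-02] sd [0.36 0.44 0.27] t 16.6333
tool cm [-11.528   7.418   0.092] jaw ang 1.0656 pos [0.5381 0.1179 0.1301] zax [-0.001 -0.006 -1.   ] F [-3.16 -8.66  8.25] T [-1.91  0.68  0.04] gap 0.116 q [ 0.42  0.29 -0.79  1.82  0.23  1.13  0.62] t 16.6333
tool rz needed -0.0104
```

View pics/w14.png

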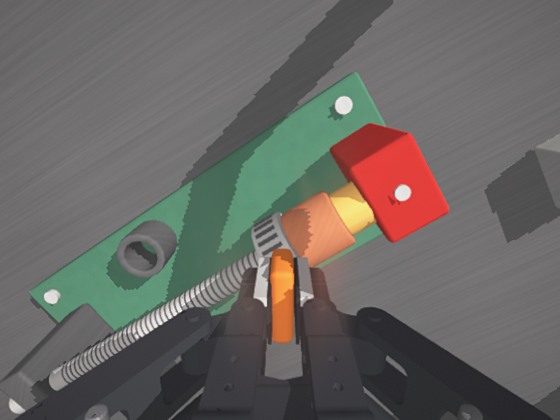

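The screw is back at about 0.02 rad. The bushing at (318,228) presses the shortened nose at (352,207). Before letting go I'll unload the arm's residual push, which also checks the clamp.

{"api": "carry_out", "payload": {
  "plan": [
    {"translation":[-0.1,0.065,0],"delta_rot":[0,0,0],"gripper":1},
    {"translation":[-0.1,0.065,0],"delta_rot":[0,0,0],"gripper":1},
    {"translation":[-0.1,0.065,0],"delta_rot":[0,0,0],"gripper":1}
  ]
}}

```text
clock: 16.93
position: [0.5381, 0.1167, 0.1301]
eef_rot: [0.861, 0.508, -0.001, 0.001]
force: [-2.8, -1.3, 6.3]
finger_gap: 0.116
```

Run:
```python
from h import *
avg(6)
```

```text
avg [ 5.3812e+02  1.1669e+02  1.3013e+02 -2.7900e+00 -3.9900e+00  6.5600e+00
 -9.7000e-01  6.7000e-01  6.0000e-02] sd [0.45 0.49 0.61] t 17.2333
```

{"api": "carry_out", "payload": {
  "plan": [
    {"translation":[-0.05,0.03,0],"delta_rot":[0,0,0],"gripper":1},
    {"translation":[0,0,0],"delta_rot":[0,0,0],"gripper":1},
    {"translation":[0,0,0],"delta_rot":[0,0,0],"gripper":1}
  ]
}}

```text
clock: 17.48
position: [0.5381, 0.1166, 0.1301]
eef_rot: [0.861, 0.509, -0.001, 0.001]
force: [-1.6, -3.1, 6.9]
finger_gap: 0.116
```

Run:
```python
from h import *
avg(4)
w=cam("wrist");cv2.imwrite("pics/w15.png",w[0][:,:,::-1])
a=cv2.imread("pics/w14.png")[170:300,230:430];b=cv2.imread("pics/w15.png")[170:300,230:430]
import numpy as np
cv2.imwrite("pics/cmp.png",np.vstack([cv2.resize(a,None,fx=3,fy=2.2*1),cv2.resize(b,None,fx=3,fy=2.2)]))
```

```text
avg [ 5.3811e+02  1.1662e+02  1.3012e+02 -2.9400e+00 -3.0300e+00  6.5800e+00
 -7.9000e-01  6.3000e-01  8.0000e-02] sd [0.57 0.3  0.76] t 17.6833
```

View pics/cmp.png

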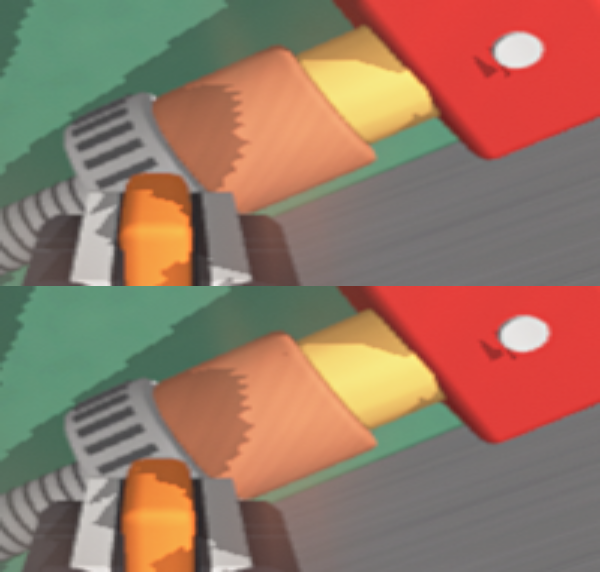

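The collar settled about 1.2 mm back into a notch at y=116.6 and now holds: the force keeps dropping while the position stays. Estimated spring force is about 8.5 N. Release.

{"api": "carry_out", "payload": {
  "plan": [
    {"translation":[-0.04,0.03,0],"delta_rot":[0,0,0],"gripper":0.5},
    {"translation":[0,0,0],"delta_rot":[0,0,0],"gripper":0},
    {"translation":[0,0,0],"delta_rot":[0,0,0],"gripper":0},
    {"translation":[0,0,0],"delta_rot":[0,0,0],"gripper":0},
    {"translation":[0,0,0],"delta_rot":[0,0,0],"gripper":0}
  ]
}}

```text
clock: 18.15
position: [0.5382, 0.1177, 0.1296]
eef_rot: [0.861, 0.509, 0.0, -0.0]
force: [-0.1, -1.6, 0.5]
finger_gap: 0.823
```

{"api": "carry_out", "payload": {
  "plan": [
    {"translation":[0,0,0],"delta_rot":[0,0,0],"gripper":0},
    {"translation":[0,0,0],"delta_rot":[0,0,0],"gripper":0},
    {"translation":[0,0,0],"delta_rot":[0,0,0],"gripper":0}
  ]
}}

```text
clock: 18.4
position: [0.5382, 0.1175, 0.1298]
eef_rot: [0.861, 0.509, 0.0, -0.0]
force: [0.6, 0.3, -0.1]
finger_gap: 1.003
```

Run:
```python
from h import *
avg(3);rel([.538,.1166,.245])
w=cam("wrist");cv2.imwrite("pics/w16.png",w[0][:,:,::-1])
```

```text
avg [ 5.3818e+02  1.1742e+02  1.2977e+02 -1.1000e-01 -2.1000e-01  2.0000e-01
  1.0000e-02  1.0000e-02  2.0000e-02] sd [0.63 0.28 0.15] t 18.55
tool cm [ -0.079   0.024 -11.523] jaw ang 1.068 pos [0.5382 0.1174 0.1298] zax [-0. -0. -1.] F [-0.97  0.16  0.39] T [-0.   -0.03 -0.01] gap 0.997 q [ 0.43  0.29 -0.79  1.82  0.23  1.13  0.63] t 18.55
```

View pics/w16.png

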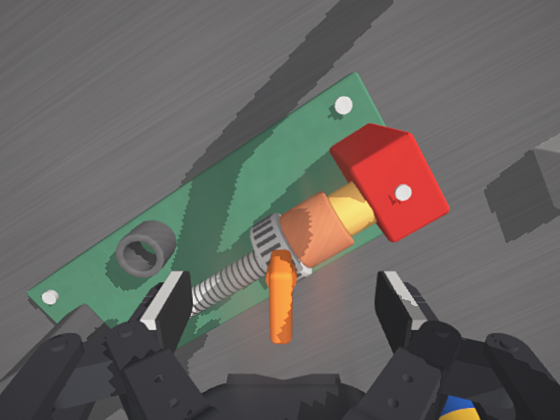

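The wing at (281,295) is free and still tight, and the bushing is still against the nose. Retreat upward and check.

{"api": "carry_out", "payload": {
  "plan": [
    {"translation":[0,0,-1.5],"delta_rot":[0,0,0],"gripper":0},
    {"translation":[0,0,-2.5],"delta_rot":[0,0,0],"gripper":0},
    {"translation":[0,0,-3],"delta_rot":[0,0,0],"gripper":0},
    {"translation":[0,0,-3],"delta_rot":[0,0,0],"gripper":0},
    {"translation":[0,0,0],"delta_rot":[0,0,0],"gripper":0}
  ]
}}

```text
clock: 19.02
position: [0.5412, 0.1187, 0.2359]
eef_rot: [0.861, 0.509, 0.004, 0.002]
force: [0.7, 0.5, 0.7]
finger_gap: 0.997
```

Run:
```python
from h import *
w=cam("wrist");cv2.imwrite("pics/w17.png",w[0][:,:,::-1])
a=cam("scene")[0][195:275,220:365,::-1];cv2.imwrite("pics/s17c.png",cv2.resize(a,None,fx=5,fy=5,interpolation=cv2.INTER_CUBIC))
import pickle
im,K,D,e,r=w;pickle.dump(w,open("w17.pkl","wb"))
a=im[130:270,240:440,::-1];cv2.imwrite("pics/w17c.png",cv2.resize(a,None,fx=4,fy=4,interpolation=cv2.INTER_CUBIC))
rel([.538,.1166,.245])
```

```text
tool cm [-0.13  -0.027 -1.398] jaw ang 1.068 pos [0.5389 0.1176 0.231 ] zax [ 0.003 -0.    -1.   ] F [-0.02 -0.64 -0.75] T [ 0.02  0.02 -0.  ] gap 0.999 q [ 0.46  0.19 -0.81  1.7   0.14  1.31  0.69] t 19.1167
```

View pics/s17c.png

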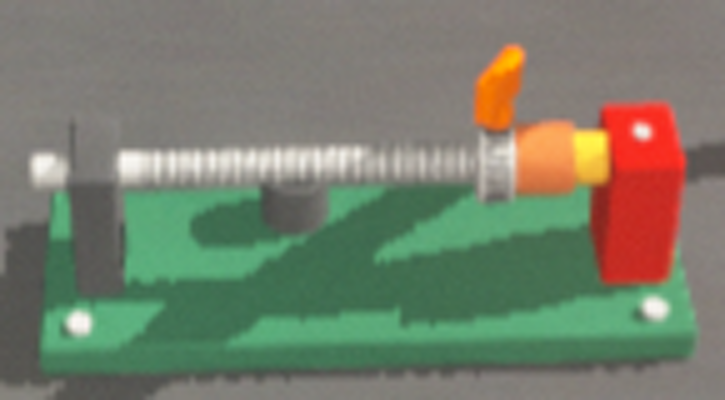

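View pics/w17c.png

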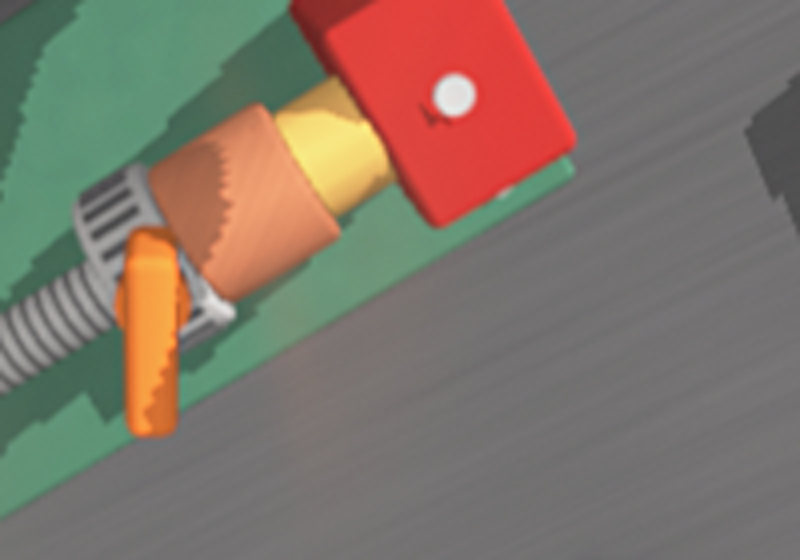

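```bash
python3 -c "
from h import *
avg(4)
sign_off()"
```

```text
avg [ 5.3759e+02  1.1711e+02  2.2875e+02  2.2000e-01  8.0000e-02  2.7000e-01
 -1.0000e-02 -0.0000e+00  0.0000e+00] sd [0.59 0.48 0.46] t 19.3167
the job is handed in; nothing more can be done
```

The collar is clamped against the bushing with the spring pressing back at an estimated 8–9 N. I handed the job in after 19.3 s; no verdict is reported.

- **Loosening:** I gripped the orange wing and turned the screw about 1.1 rad counter-clockwise.
- **Pushing:** I slid the collar and bushing to the nose and pressed until the wrist showed about 9 N above its resting reading. The highest single reading was 11.6 N, so the wrist never showed anything near the 20 N limit.
- **Tightening:** I turned the screw back to about 0.02 rad, eased off the push, opened the gripper and moved up clear of everything.

**Last checks:**
- **Force:** The spring force from the collar's position is about 8.5 N. A rough reading of the final scene picture gives 6.5–7 mm of compression, or about 8 N. These are estimates, since the contact force could not be read directly.
- **Disagreement on contact:** The wrist force, torque and camera overlays put the point where the bushing meets the nose between about 108 and 109.5 mm in world y. That allows roughly 8–10 N, inside the 5–14 N range.
- **Shift into a notch:** When I eased off, the collar moved back about 1.2 mm. The next 0.5 mm of easing moved it less than 0.1 mm, which I took as the screw seating in a notch. It was still in place after I let go.
- **Clearance:** The wrist force was about zero after the retreat. The spare bushing looked unmoved. I kept clear of the other bystanders but did not check them one by one.

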